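Change over the battery packs in two push-push charging docks

TASK

On the terrace table are two charging docks for the cordless cleaner. Push the battery pack that is sticking well out of its dock fully in until the catch holds it, and push in the pack that is already held home so that its catch lets go and the dock ejects it. Let go of both packs, leaving each lying in its own dock, and do not disturb the bottle or the cup.

Things in the scene. Friction and masses are not known exactly. Their poses are not given: they have to be found in the camera images.
- dock_a: the charging dock fixed to the table: dark plastic, 220 long x 104 wide x 66 mm high, slot 73 mm wide, open above between two lips (26 mm wide, 58 to 66 mm high); closed block on the rear 83 mm. The 10 mm thick floor runs 41 mm out before the front face as an apron, 80 mm wide. Origin: centre of its underside; x points INTO the slot, front face at x = -110 mm; z up. Both docks are alike.
- dock_b: the other charging dock fixed to the table: dark plastic, 220 long x 104 wide x 66 mm high, slot 73 mm wide, open above between two lips (26 mm wide, 58 to 66 mm high); closed block on the rear 83 mm. The 10 mm thick floor runs 41 mm out before the front face as an apron, 80 mm wide. Origin: centre of its underside; x points INTO the slot, front face at x = -110 mm; z up. Both docks are alike.
- dock_a_sled (a joint): travel (m) of the sprung sled in dock_a that the pack's nose presses on: 0 out, 0.030 held by the catch, 0.041 end stop. It starts held, at 0.030. Pushed from 0 past 0.038 and let go, it stays at 0.030; pushed from 0.030 past 0.038 and let go, it comes out to 0 and shoves the pack out. Each full push changes over once. It takes 12 to 18 N; beyond that it is on the end stop.
- dock_b_sled (a joint): travel (m) of the sprung sled in dock_b that the pack's nose presses on: 0 out, 0.030 held by the catch, 0.041 end stop. It starts out, at 0. Pushed from 0 past 0.038 and let go, it stays at 0.030; pushed from 0.030 past 0.038 and let go, it comes out to 0 and shoves the pack out. Each full push changes over once. It takes 12 to 18 N; beyond that it is on the end stop.
- pack_a: loose battery pack, grey plastic block 130 long x 70 wide x 45 mm high, 0.45 kg, lying on the slot's floor 10 mm above the table. It starts held home in dock_a (sticking out about 17 mm) and is to be ejected. Origin: centre of its underside; x points into the slot, z up. It slides easily (friction about 0.2).
- pack_b: loose battery pack, grey plastic block 130 long x 70 wide x 45 mm high, 0.45 kg, lying on the slot's floor 10 mm above the table. It starts part-way in dock_b, sticking out 46 to 61 mm, and is to be pushed home. Origin: centre of its underside; x points into the slot, z up. It slides easily (friction about 0.2).
- pack_a_face (a point): centre of the flat upright front face of pack_a, the end to push (65 mm before the pack's origin, 32 mm above the table). With the pack's nose on the sled it stands out of the dock's front by 46 mm less the sled's travel: 46 mm with the sled out, 16 mm when caught, 5 mm at the end stop.
- pack_b_face (a point): centre of the flat upright front face of pack_b, the end to push (65 mm before the pack's origin, 32 mm above the table). With the pack's nose on the sled it stands out of the dock's front by 46 mm less the sled's travel: 46 mm with the sled out, 16 mm when caught, 5 mm at the end stop.
- bottle: loose brown bottle, 62 mm diameter, 210 mm high, upright beyond the docks' side; leave alone. Origin: centre of its underside.
- tumbler: loose white cup, 72 mm diameter, 95 mm high, upright; leave alone. Origin: centre of its underside.
Things that resemble listed ones, but are neither listed nor needed, are in the scene too. What is shaped like the pack_a but pink is not meant. Leave any red look-alike of the pack_b alone.

How it is judged:
At the end, for the whole second after the job is handed in: dock_b: sled caught (travel 27 to 33.5 mm), pack_b sticking out 13 to 28 mm, 5 mm from the slot's middle at most; dock_a: sled released (under 5 mm), pack_a sticking out 39 to 85 mm, within 10 mm of the middle; both packs flat (0.1 rad) and at rest (10 mm/s) (value of joint dock_b_sled between 0.027 and 0.0335 m and x of pack_b in the frame of dock_b between -0.073 and -0.058 m and y of pack_b in the frame of dock_b between -0.005 and 0.005 m and value of joint dock_a_sled below 0.005 m and x of pack_a in the frame of dock_a between -0.13 and -0.084 m and y of pack_a in the frame of dock_a between -0.01 and 0.01 m and angle between each of pack_a, pack_b's own z axis and vertical below 0.1 rad and linear speed of each of pack_a, pack_b below 0.01 m/s); the robot touches nothing.
It fails at once if the bottle is moved by more than 30 mm or tipped (distance of bottle from where it was at the start of the episode above 0.03 m or angle between bottle's own z axis and vertical above 0.4 rad).
It fails at once if the cup is moved by more than 30 mm or tipped (distance of tumbler from where it was at the start of the episode above 0.03 m or angle between tumbler's own z axis and vertical above 0.4 rad).
It also fails if it takes over 59 s, if anything falls off the work surface, if the arm or the gripper's body presses on something with over 40 N, if the wrist force passes 120 N, or if a joint passes its speed limit or range.

ROBOT

A 6-joint arm with a two-finger parallel gripper is mounted at the origin on the work surface. World frame = base frame: x ahead of the robot, y to its left, z up, the work surface at z = 0. Lengths are in m, angles in rad, forces in N, time in s.
With the tool pointing down it reaches from about 0.25 to 0.775 m from the base axis. Payload 4 kg.
Tool frame: the origin (TCP) lies midway between the tips of the shut fingers; the grasp point (between the pads) lies grip_point_offset behind it (grip_point_offset is the distance from the TCP to the grasp point, in m); z points along the fingers, y is the line along which they close (so a half turn about z gives the same grasp; the last joint's range is limited). The gripper opens to 94 mm and grips with 3 to 60 N. Pads are 16 mm wide; open, the fingers measure 119 mm over their backs; the gripper's body (75 mm by 177 mm) begins 78 mm behind the grasp point.
Start: joints at [1.182, 0.087, 1.371, -0, 1.684, -0.103], TCP at [0.155, 0.528, 0.206] pointing down, gripper open.
Joint ranges: [-3.1, 3.1], [-0.76, 2.03], [0.27, 2.55], [-1.08, 4.22], [0.17, 2.65], [-2.57, 2.57]. Speed limits (rad/s): [2.79, 2.79, 3.14, 3.14, 3.14, 3.14].

INTERFACE

Orientations are given as [roll, pitch, yaw] about the fixed x, y, z axes, in that order (R = Rz(yaw) Ry(pitch) Rx(roll)).
In Python, from bench import * gives the robot as it stands. The module is installed in compiled form; this text tells all that it offers.
- The arm moves only by the tool apply_moves, never from a script. Its argument "commands" is a list of rows, each a list of 7 numbers: the turn, a rotation vector about the world's x, y, z in rad, then the shift along the world's x, y, z in m, then the opening in per cent of the stroke, from 0 (shut) to 100 (fully open). In form: [[ax, ay, az, x, y, z, jaw], ...]. A call has exactly 5 rows; each row is the pose to reach, as a shift and turn from the pose commanded when the call began; what a row does not reach only later rows make up. A row lasts 1/10 s, in which the tool goes at most 50 mm and 8.59 degrees, less where a joint would pass 70% of its speed; a pose out of reach is approached as far as the arm can. A call with a gripper value outside its range is refused whole. The fingers move at their own pace and stop on an object; the grip force is fixed at half the most. Time passes only in rows, so rows that repeat a pose let the fingers close, or fill a call up. It gives the time, the measured TCP pose, the force, the opening and the grip force at its end, in the units of the state.
- get_obs(): the state, without advancing time (a new reading comes with each control period).
- snapshot(name): name is "scene" or "top" or "wrist"; returns a dict with "pixels" (420x560x3 uint8, red, green, blue), "vertical_fov" (degrees; the focal length in pixels is half the picture's height over the tangent of half this angle, whatever the lens; pixels are square), "cx", "cy" (the principal point, pixels), "rvec" (rotation vector, rad) and "tvec" (3), from world to camera coordinates, as OpenCV has them. Camera axes: x right, y down, z forward; pixel columns grow to the right and rows downward; lengths in m; the calibration is good to about 2 mm. A picture is of the moment at which its call begins. There is no depth.
- close_job(): hands the job in; it is judged then, once.
Trained networks look in the newest picture that a camera, given by its name, has taken for a name from the list of things; names that differ only in an ending like _2 or _b are one class to them, and where a whole thing is asked for, a point or a joint stands for the part that bears it (a point fixed in the world has none). Each returns a list of dicts, best first, with "score" (0 to 1); they miss things now and then, are a little off and sometimes report something else, mostly with a low value. They report only what shows in the picture. A call takes as long as a camera call. They do not tell look-alikes from the thing itself.
- masks_of(camera, query): "mask" (420x560 bool, what is visible of it) and "extent" ([left, top, right, bottom] in pixels, round what is visible of it).
- place_of(camera, query): "pixel" ([column, row] in pixels: a listed point, or the origin of a listed thing).
The state is a dict: "time": time; "joint_positions": joint angles; "qvel": joint speeds; "joint_torque": joint torques, N m; "tool_pos": TCP position; "ee_rot": TCP orientation; "wrist_force": force on the tool from outside, world axes, zero at the start; "wrist_torque": the same for the moment, N m; "width": finger opening in m; "finger_force": force on a finger pad.
Only numpy, scipy, OpenCV 4.12 (cv2) and the standard library are available. Lean on these libraries where they do the work, as an engineer would, in place of code of your own. Each camera call takes 0.05 s, during which the arm holds its last target. There are 200 camera calls.

## Working session

There is one attempt and no reset: what is moved stays moved. The work goes in short steps, Python scripts to look and compute and a tool call to move; the robot and the scene stay as the last step left them, time stands still between calls to the robot, and variables do not carry over. Pictures are saved under pics/ and viewed, at most 10 in all, crops included, and the job is handed in when it is done.

Besides the shell and the picture viewer there is one more tool, called after ">>>" as name(argument=value, ...) on one line, values as JSON. apply_moves: Moves the arm, as the interface text tells. Its arguments: {"type":"object","properties":{"commands":{"type":"array"}},"required":["commands"]}

```bash
mkdir -p pics; cat > h.py <<'E'
from bench import *
import numpy as np, cv2
def snap(n,f=None):
    s=snapshot(n)
    if f: cv2.imwrite(f,cv2.cvtColor(s["pixels"],cv2.COLOR_RGB2BGR))
    return s
def ray(s,px):
    f=210/np.tan(np.radians(s["vertical_fov"])/2)
    R=cv2.Rodrigues(np.array(s["rvec"],float))[0];t=np.array(s["tvec"],float)
    d=R.T@np.array([(px[0]-s["cx"])/f,(px[1]-s["cy"])/f,1.]);return -R.T@t,d
def at_z(s,px,z):
    o,d=ray(s,px);return o+d*(z-o[2])/d[2]
def proj(s,P):
    f=210/np.tan(np.radians(s["vertical_fov"])/2)
    R=cv2.Rodrigues(np.array(s["rvec"],float))[0]
    c=np.atleast_2d(P)@R.T+np.array(s["tvec"],float);return c[:,:2]/c[:,2:]*f+[s["cx"],s["cy"]]
E
python3 - <<'E'
from h import *
np.set_printoptions(precision=3,suppress=True)
o=get_obs();print(o["time"],o["tool_pos"],o["ee_rot"],o["width"])
hs={"dock_a":0,"pack_a":.01,"pack_a_face":.032,"bottle":0,"tumbler":0}
ims=[]
for c in("scene","top"):
    s=snap(c,f"pics/{c}0.png");ims.append(s["pixels"]);print(c,s["vertical_fov"],s["rvec"],s["tvec"])
    for q,z in hs.items():
        for r in place_of(c,q):print(q,np.round(r["score"],2),np.round(r["pixel"],1),at_z(s,r["pixel"],z))
E
```

```text
0.0 [0.155 0.527 0.204] [-3.139 -0.     2.856] 0.09402129576838007
scene 43.26786665475228 [ 2.202  1.375 -0.422] [-0.257 -0.377  1.568]
dock_a 0.69 [367.9 228. ] [0.652 0.188 0.   ]
dock_a 0.61 [232.2 293.1] [ 0.668 -0.176  0.   ]
dock_a 0.2 [353.2 209.2] [0.588 0.184 0.   ]
pack_a 0.96 [143.6 228.1] [ 0.421 -0.301  0.01 ]
pack_a 0.92 [375.5 153.3] [0.463 0.324 0.01 ]
pack_a 0.61 [282.2 212.9] [0.527 0.017 0.01 ]
pack_a 0.6 [227.8 253.1] [ 0.574 -0.146  0.01 ]
pack_a 0.39 [343.7 183. ] [0.512 0.198 0.01 ]
pack_a_face 0.71 [342.6 183.7] [0.527 0.185 0.032]
pack_a_face 0.63 [291.7 191. ] [0.492 0.06  0.032]
bottle 0.88 [128.1 302.2] [ 0.587 -0.391  0.   ]
bottle 0.71 [435.9 194.4] [0.64  0.396 0.   ]
tumbler 0.89 [435.  192.4] [0.634 0.397 0.   ]
top 44.011259756668544 [ 2.152 -2.131  0.176] [0.006 0.551 1.484]
dock_a 0.86 [222.6 173. ] [0.655 0.185 0.   ]
dock_a 0.55 [336.1 168.9] [ 0.671 -0.162 -0.   ]
pack_a 0.93 [384.4 251.5] [ 0.42  -0.302  0.01 ]
pack_a 0.92 [225.6 191.2] [0.596 0.174 0.01 ]
pack_a 0.91 [171.2 237.4] [0.455 0.332 0.01 ]
pack_a 0.89 [333.6 201.2] [ 0.569 -0.152  0.01 ]
pack_a 0.72 [274.1 216.4] [0.521 0.027 0.01 ]
pack_a_face 0.97 [221.8 211.5] [0.531 0.181 0.032]
pack_a_face 0.6 [257.5 232.2] [0.471 0.075 0.032]
pack_a_face 0.51 [222.7 191.7] [0.591 0.18  0.032]
bottle 0.59 [412.2 195.6] [ 0.591 -0.392  0.   ]
tumbler 0.68 [153.4 179.5] [0.632 0.395 0.   ]
tumbler 0.46 [221.8 195.6] [0.585 0.186 0.   ]
```

View pics/scene0.png

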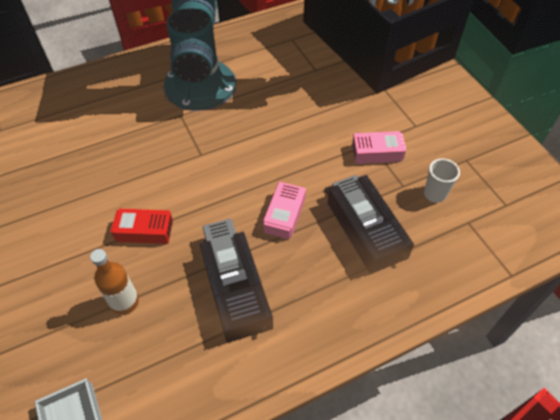

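View pics/top0.png

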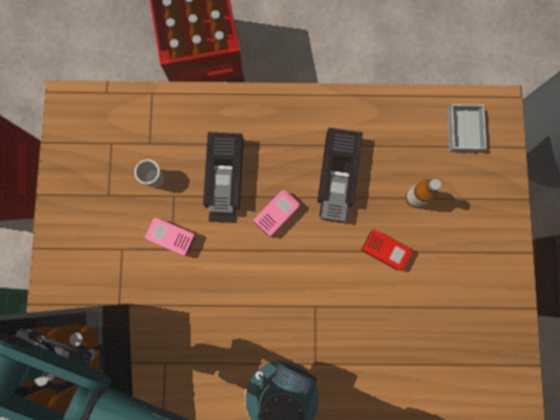

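The scene picture shows two grey packs in docks, at (360,205) and (228,250), and pink packs at (379,147) and (285,210). It also shows a red pack at (142,226), the bottle at (115,285) and the cup at (441,180). In the top view the docks are at (223,175) and (341,170). The grey pack at (337,197) sticks out more, so that should be pack_b in dock_b. The one at (223,190) should be pack_a. The next step is one enlarged crop to confirm this, plus a silhouette fit of the dock poses.

```bash
cat > fit.py <<'E'
from h import *
from scipy.optimize import minimize
np.set_printoptions(precision=4,suppress=True)
def box(x0,x1,w,z0,z1):return np.array([[x,y,z] for x in(x0,x1) for y in(-w/2,w/2) for z in(z0,z1)])
def tf(P,p):
    c,s=np.cos(p[2]),np.sin(p[2]);return np.c_[P[:,0]*c-P[:,1]*s+p[0],P[:,0]*s+P[:,1]*c+p[1],P[:,2]]
def sil(s,p,parts):
    K=8;m=np.zeros((420,560),np.uint8)
    for b in parts:
        h=cv2.convexHull(proj(s,tf(b,p)).astype(np.float32))
        cv2.fillPoly(m,[np.round(h*2**K).astype(np.int32)],255,cv2.LINE_AA,K)
    return m/255.
DOCK=[box(-.11,.11,.104,0,.066),box(-.151,-.11,.08,0,.01)]
E
python3 - <<'E'
from fit import *
S={c:snap(c) for c in("scene","top")}
M={c:masks_of(c,"dock_a") for c in S}; PK={c:masks_of(c,"pack_a") for c in S}
for c in S:
    print(c,[(round(r["score"],2),np.round(r["extent"]),int(r["mask"].sum())) for r in M[c]],'PK',[(round(r["score"],2),np.round(r["extent"]),int(r["mask"].sum())) for r in PK[c]])
for n,p0 in(("a",(.655,.183,0)),("b",(.671,-.167,-.05))):
    T={}
    for c in S:
        q=proj(S[c],np.array([[p0[0],p0[1],.03]]))[0]
        near=lambda L,o:[r for r in L if np.hypot(*(np.array([(r["extent"][0]+r["extent"][2])/2,(r["extent"][1]+r["extent"][3])/2])-o))<35 and r["score"]>.3]
        m=np.zeros((420,560),bool)
        D=near(M[c],q); 
        if D: m|=D[0]["mask"]
        for pk in near(PK[c],proj(S[c],np.array([[p0[0]-.085,p0[1],.03]]))[0])[:1]: m|=pk["mask"]
        T[c]=m
    for cs in(("scene","top"),("top",),("scene",)):
        def cost(v):
            p=(v[0],v[1],v[2])
            parts=DOCK+[box(-.11-v[3],-.09,.07,.01,.055)]
            return sum(np.abs(sil(S[c],p,parts)-T[c]).sum() for c in cs)
        best=None
        for out in(.02,.05):
            v0=np.array([*p0,out]);sim=np.vstack([v0]+[v0+d for d in np.diag([.015,.015,.15,.02])])
            r=minimize(cost,v0,method="Nelder-Mead",options=dict(initial_simplex=sim,maxiter=300))
            if best is None or r.fun<best.fun:best=r
        print(n,cs,best.x,best.fun,[int(T[c].sum()) for c in cs])
a=S["top"]["pixels"][115:235,195:375];b=S["scene"]["pixels"][160:345,190:425]
im=np.vstack([cv2.resize(a,(450,300),interpolation=cv2.INTER_CUBIC)]);im2=cv2.resize(b,(int(235*300/185),300),interpolation=cv2.INTER_CUBIC)
im=np.hstack([im[:,:],im2[:,:350]])
cv2.imwrite("pics/crop.png",cv2.cvtColor(im,cv2.COLOR_RGB2BGR))
E
```

```text
scene [(0.85, array([197., 233., 275., 344.]), 4307), (0.74, array([328., 175., 415., 274.]), 3955)] PK [(0.96, array([352., 134., 405., 166.]), 1470), (0.95, array([263., 181., 307., 240.]), 1709), (0.93, array([336., 175., 378., 222.]), 906), (0.86, array([204., 220., 242., 278.]), 1289), (0.59, array([114., 208., 170., 244.]), 1929)]
top [(0.92, array([318., 127., 362., 213.]), 2166), (0.72, array([203., 134., 244., 225.]), 2371)] PK [(0.95, array([209., 170., 232., 213.]), 881), (0.94, array([319., 175., 346., 223.]), 947), (0.9, array([361., 229., 411., 271.]), 1144), (0.67, array([254., 194., 303., 232.]), 1011), (0.55, array([142., 219., 197., 257.]), 1098)]
a ('scene', 'top') [ 0.6541  0.1808 -0.0274  0.0104] 533.4352941176471 [4853, 3199]
a ('top',) [ 0.6571  0.1793 -0.0228  0.0057] 193.9764705882353 [3199]
a ('scene',) [ 0.6537  0.1827 -0.041   0.0076] 285.58431372549023 [4853]
b ('scene', 'top') [ 0.6684 -0.1656 -0.1384  0.0454] 553.243137254902 [5591, 3110]
b ('top',) [ 0.6655 -0.1672 -0.1366  0.0452] 276.92941176470583 [3110]
b ('scene',) [ 0.6692 -0.1652 -0.1365  0.0448] 244.98431372549018 [5591]
```

View pics/crop.png

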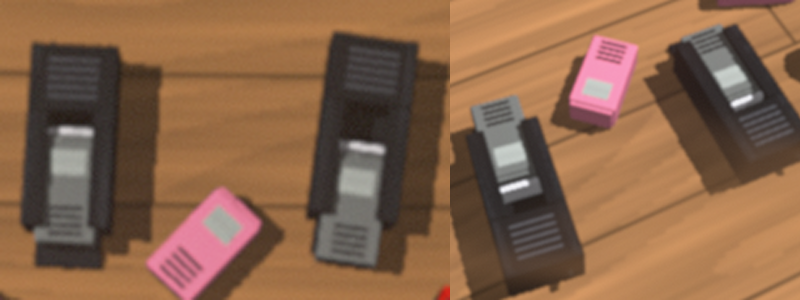

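The crop confirms it. The grey pack in the right-hand dock (crop 348,200) stands well out, so that is pack_b in dock_b. The grey pack in the left-hand dock (crop 68,185) is nearly flush, so that is pack_a in dock_a. The pink and red packs lie loose outside the docks and are not meant. I'll go to dock_a first.

>>> apply_moves(commands=[[0, 0, 0.05, 0.03, -0.03, 0.02, 0], [0, 0, 0.1, 0.06, -0.065, 0.02, 0], [0, 0, 0.15, 0.09, -0.1, 0.02, 0], [0, 0, 0.2, 0.12, -0.135, 0.02, 0], [0, 0, 0.255, 0.15, -0.17, 0.02, 0]])

```text
time: 1.4
tool_pos: [0.3059, 0.3563, 0.2257]
ee_rot: [3.141, 0.001, 3.114]
wrist_force: [0.0, 0.3, -0.7]
width: 0.0575
finger_force: 0.0
```

>>> apply_moves(commands=[[0, 0, 0, 0.03, -0.035, 0, 0], [0, 0, 0, 0.06, -0.07, 0, 0], [0, 0, 0, 0.09, -0.105, 0, 0], [0, 0, 0, 0.12, -0.14, 0, 0], [0, 0, 0, 0.155, -0.17, 0, 0]])

```text
time: 1.9
tool_pos: [0.4609, 0.1859, 0.2261]
ee_rot: [3.141, 0.001, 3.11]
wrist_force: [-0.2, 0.1, 1.0]
width: 0.0176
finger_force: 0.0
```

>>> apply_moves(commands=[[0, 0, 0, 0, 0, -0.04, 0], [0, 0, 0, 0, 0, -0.08, 0], [0, 0, 0, 0, 0, -0.12, 0], [0, 0, 0, 0, 0, -0.12, 0], [0, 0, 0, 0, 0, -0.12, 0]])

```text
time: 2.4
tool_pos: [0.46, 0.1877, 0.1058]
ee_rot: [-3.141, -0.001, 3.111]
wrist_force: [0.5, 0.1, 0.3]
width: 0.0004
finger_force: 0.0
```

```bash
python3 - <<'E'
from h import *
s=snap("wrist","pics/w1.png");o=get_obs();print(o["time"],o["tool_pos"],o["ee_rot"],o["wrist_force"],o["width"])
print(proj(s,np.array([[.545,.184,.01],[.529,.184,.055],o["tool_pos"]])))
print(place_of("wrist","pack_a_face"))
E
```

```text
2.45 [0.46122994 0.18812397 0.10763724] [3.14060144e+00 2.92523271e-03 3.11095962e+00] [0.27348869 0.20868176 0.36793747] 0.00015100480905353954
[[273.33488226 303.53185739]
 [272.69747889 314.69326007]
 [276.07074754 258.88874794]]
[{'pixel': [378.8, 180.1], 'score': 0.7}, {'pixel': [125.6, 248.1], 'score': 0.56}]
```

View pics/w1.png

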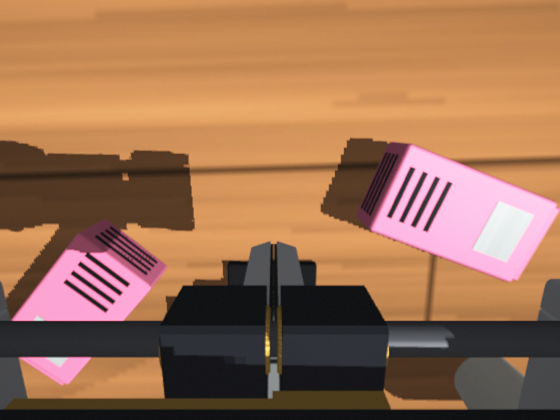

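The wrist view shows the shut fingers at (273,258), centred on the dock's apron (225 to 317, row 262). The pink packs are clear at both sides. Next: descend, then push.

>>> apply_moves(commands=[[0, 0, 0, 0, 0, -0.04, 0], [0, 0, 0, 0, 0, -0.082, 0], [0, 0, 0, 0.015, 0, -0.082, 0], [0, 0, 0, 0.03, -0.001, -0.082, 0], [0, 0, 0, 0.045, -0.001, -0.082, 0]])

```text
time: 3.0
tool_pos: [0.5076, 0.1874, 0.0263]
ee_rot: [3.14, 0.005, 3.111]
wrist_force: [0.4, 0.3, -0.1]
width: 0.0003
finger_force: 0.0
```

>>> apply_moves(commands=[[0, 0, 0, 0.004, 0, 0, 0], [0, 0, 0, 0.008, 0, 0, 0], [0, 0, 0, 0.012, 0, 0, 0], [0, 0, 0, 0.016, 0, 0, 0], [0, 0, 0, 0.02, -0.001, 0, 0]])

```text
time: 3.5
tool_pos: [0.5215, 0.1866, 0.0238]
ee_rot: [3.141, -0.008, 3.111]
wrist_force: [-10.1, 1.2, 7.4]
width: 0.0004
finger_force: 5.4
```

>>> apply_moves(commands=[[0, 0, 0, 0.001, 0, 0, 0], [0, 0, 0, 0.002, 0, 0, 0], [0, 0, 0, 0.003, 0, 0, 0], [0, 0, 0, 0.004, 0, 0, 0], [0, 0, 0, 0.005, 0, 0, 0]])

```text
time: 4.0
tool_pos: [0.526, 0.1866, 0.0238]
ee_rot: [3.141, -0.009, 3.112]
wrist_force: [-9.0, 0.9, 7.9]
width: 0.0004
finger_force: 5.3
```

>>> apply_moves(commands=[[0, 0, 0, 0.001, 0, 0, 0], [0, 0, 0, 0.002, 0, 0, 0], [0, 0, 0, 0.003, 0, 0, 0], [0, 0, 0, 0.004, 0, 0, 0], [0, 0, 0, 0.004, 0, 0, 0]])

```text
time: 4.5
tool_pos: [0.53, 0.1865, 0.0238]
ee_rot: [3.141, -0.009, 3.112]
wrist_force: [-11.0, 0.8, 7.6]
width: 0.0004
finger_force: 5.2
```

>>> apply_moves(commands=[[0, 0, 0, 0.001, 0, 0, 0], [0, 0, 0, 0.002, 0, 0, 0], [0, 0, 0, 0.003, 0, 0, 0], [0, 0, 0, 0.003, 0, 0, 0], [0, 0, 0, 0.003, 0, 0, 0]])

```text
time: 5.0
tool_pos: [0.5311, 0.1865, 0.0238]
ee_rot: [-3.142, -0.013, 3.112]
wrist_force: [-15.5, -0.4, 10.8]
width: 0.0004
finger_force: 7.6
```

>>> apply_moves(commands=[[0, 0, 0, 0.001, 0, 0, 0], [0, 0, 0, 0.002, 0, 0, 0], [0, 0, 0, 0.003, 0, 0, 0], [0, 0, 0, 0.003, 0, 0, 0], [0, 0, 0, 0.003, 0, 0, 0]])

```text
time: 5.5
tool_pos: [0.531, 0.1864, 0.0238]
ee_rot: [-3.141, -0.02, 3.112]
wrist_force: [-23.5, 0.2, 17.1]
width: 0.0003
finger_force: 11.5
```

Force rises with no more travel, so the sled is on its end stop. I'll retract slowly, letting the pack follow the finger.

>>> apply_moves(commands=[[0, 0, 0, -0.005, 0, 0, 0], [0, 0, 0, -0.01, 0, 0, 0], [0, 0, 0, -0.015, 0, 0, 0], [0, 0, 0, -0.02, 0, 0, 0], [0, 0, 0, -0.025, 0, 0, 0]])

```text
time: 6.0
tool_pos: [0.5147, 0.1859, 0.0235]
ee_rot: [3.141, -0.0, 3.111]
wrist_force: [-2.1, 1.8, 0.4]
width: 0.0006
finger_force: 1.3
```

>>> apply_moves(commands=[[0, 0, 0, -0.005, 0, 0, 0], [0, 0, 0, -0.01, 0, 0, 0], [0, 0, 0, -0.014, 0, 0, 0], [0, 0, 0, -0.018, 0, 0, 0], [0, 0, 0, -0.021, 0, 0, 0]])

```text
time: 6.5
tool_pos: [0.4938, 0.1856, 0.0234]
ee_rot: [-3.142, 0.0, 3.111]
wrist_force: [-2.2, 0.5, 0.2]
width: 0.0008
finger_force: 0.8
```

>>> apply_moves(commands=[[0, 0, 0, -0.003, 0, 0, 0], [0, 0, 0, -0.006, 0, 0, 0], [0, 0, 0, -0.01, 0, 0, 0], [0, 0, 0, -0.02, 0, 0, 0], [0, 0, 0, -0.03, 0, 0, 0]])

```text
time: 7.0
tool_pos: [0.4635, 0.1856, 0.0235]
ee_rot: [-3.142, 0.0, 3.111]
wrist_force: [-0.2, 0.3, -0.1]
width: 0.0005
finger_force: 0.0
```

>>> apply_moves(commands=[[0, 0, 0, -0.01, 0, 0, 0], [0, 0, 0, -0.01, 0, 0.04, 0], [0, 0, 0, -0.01, 0, 0.08, 0], [0, 0, 0, -0.01, 0, 0.12, 0], [0, 0, 0, -0.01, 0, 0.12, 0]])

```text
time: 7.5
tool_pos: [0.4572, 0.1868, 0.1506]
ee_rot: [3.138, 0.013, 3.111]
wrist_force: [0.5, -0.2, 0.2]
width: 0.0008
finger_force: 0.0
```

```bash
python3 - <<'E'
from h import *
S=[snap("top"),snap("scene")]
cv2.imwrite("pics/c2.png",cv2.cvtColor(np.hstack([cv2.resize(S[0]["pixels"][115:265,170:370],(400,300)),cv2.resize(S[1]["pixels"][130:310,200:440],(400,300))]),cv2.COLOR_RGB2BGR))
E
```

```text
(no output)
```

View pics/c2.png

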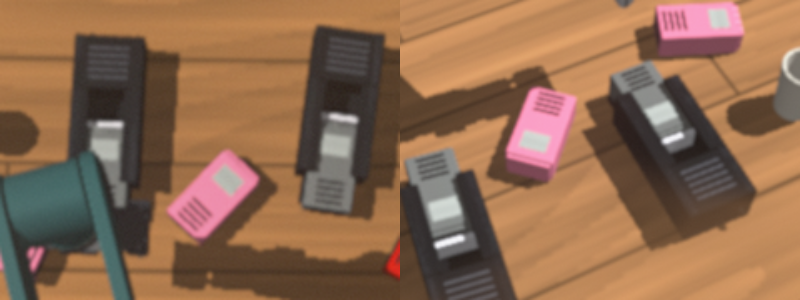

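Pack_a now stands well out of its dock at crop (107,180), and it also shows free in the scene half at (650,95). On to dock_b at about (0.45, -0.136), yaw 3.005.

>>> apply_moves(commands=[[0, 0, -0.02, 0, -0.035, 0, 0], [0, 0, -0.04, 0, -0.07, 0, 0], [0, 0, -0.06, 0, -0.105, 0, 0], [0, 0, -0.085, 0, -0.14, 0, 0], [0, 0, -0.107, 0, -0.175, 0, 0]])

```text
time: 8.1
tool_pos: [0.4522, 0.0097, 0.141]
ee_rot: [-3.141, -0.004, 3.003]
wrist_force: [-0.5, 1.0, -0.2]
width: 0.0007
finger_force: 0.0
```

>>> apply_moves(commands=[[0, 0, 0, 0, -0.03, 0, 0], [0, 0, 0, 0, -0.06, 0, 0], [0, 0, 0, -0.003, -0.09, 0, 0], [0, 0, 0, -0.007, -0.12, 0, 0], [0, 0, 0, -0.007, -0.148, 0, 0]])

```text
time: 8.6
tool_pos: [0.4451, -0.1378, 0.141]
ee_rot: [3.14, -0.004, 3.003]
wrist_force: [0.1, 0.5, 0.8]
width: 0.0003
finger_force: 0.0
```

>>> apply_moves(commands=[[0, 0, 0, 0, 0, -0.01, 0], [0, 0, 0, 0, 0, -0.02, 0], [0, 0, 0, 0, 0, -0.04, 0], [0, 0, 0, 0, 0, -0.04, 0], [0, 0, 0, 0, 0, -0.04, 0]])

```text
time: 9.1
tool_pos: [0.4462, -0.1358, 0.1022]
ee_rot: [3.14, -0.003, 3.005]
wrist_force: [-0.8, 0.2, 0.5]
width: 0.0004
finger_force: 0.0
```

```bash
python3 - <<'E'
from h import *
from fit import *
o=get_obs();print(o["time"],o["tool_pos"],o["ee_rot"])
s=snap("wrist");T=snap("top")
u=np.array([.9906,-.1366]);n=np.array([.1366,.9906]);f=np.array([.559,-.1506])
im=s["pixels"].copy()
for lat in(-.035,0,.035):
    for p in proj(s,np.array([[*(f-.05*u+lat*n),.055],[*(f-.05*u+lat*n),.01]])): cv2.circle(im,tuple(int(v) for v in p),3,(0,255,0),1)
im=cv2.resize(im,(400,300));t=cv2.resize(T["pixels"][115:265,170:370],(400,300))
cv2.imwrite("pics/w2.png",cv2.cvtColor(np.hstack([im,t]),cv2.COLOR_RGB2BGR))
E
```

```text
9.1 [ 0.4462 -0.1358  0.1022] [ 3.1403 -0.0029  3.0053]
```

View pics/w2.png

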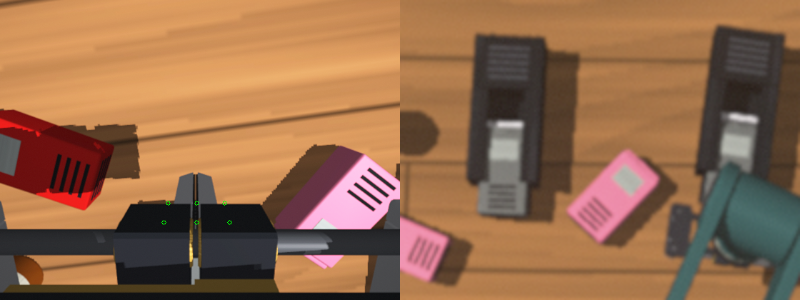

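The left half (wrist) shows the fingers in line with the projected face marks at (196,203), with the red and pink packs clear at the sides. The right half (top) shows pack_a out about 45 mm and straight at (503,170). Descend and push pack_b.

>>> apply_moves(commands=[[0, 0, 0, 0, 0, -0.04, 0], [0, 0, 0, 0, 0, -0.078, 0], [0, 0, 0, 0.01, -0.001, -0.078, 0], [0, 0, 0, 0.02, -0.003, -0.078, 0], [0, 0, 0, 0.03, -0.004, -0.078, 0]])

```text
time: 9.7
tool_pos: [0.4805, -0.1424, 0.0285]
ee_rot: [-3.14, 0.006, 3.004]
wrist_force: [0.5, 0.4, 0.1]
width: 0.0004
finger_force: 0.0
```

>>> apply_moves(commands=[[0, 0, 0, 0.005, -0.001, 0, 0], [0, 0, 0, 0.01, -0.001, 0, 0], [0, 0, 0, 0.015, -0.002, 0, 0], [0, 0, 0, 0.02, -0.003, 0, 0], [0, 0, 0, 0.025, -0.003, 0, 0]])

```text
time: 10.2
tool_pos: [0.502, -0.1444, 0.0256]
ee_rot: [-3.141, -0.001, 3.004]
wrist_force: [-1.6, -0.1, 0.9]
width: 0.0003
finger_force: 0.8
```

>>> apply_moves(commands=[[0, 0, 0, 0.004, -0.001, 0, 0], [0, 0, 0, 0.008, -0.001, 0, 0], [0, 0, 0, 0.012, -0.002, 0, 0], [0, 0, 0, 0.016, -0.002, 0, 0], [0, 0, 0, 0.02, -0.003, 0, 0]])

```text
time: 10.7
tool_pos: [0.5193, -0.1471, 0.0255]
ee_rot: [-3.141, -0.007, 3.004]
wrist_force: [-8.9, 0.7, 6.7]
width: 0.0004
finger_force: 4.5
```

>>> apply_moves(commands=[[0, 0, 0, 0.003, 0, 0, 0], [0, 0, 0, 0.006, -0.001, 0, 0], [0, 0, 0, 0.009, -0.001, 0, 0], [0, 0, 0, 0.012, -0.002, 0, 0], [0, 0, 0, 0.015, -0.002, 0, 0]])

```text
time: 11.2
tool_pos: [0.5336, -0.1489, 0.0254]
ee_rot: [3.142, -0.008, 3.004]
wrist_force: [-11.5, 0.0, 7.7]
width: 0.0007
finger_force: 5.3
```

>>> apply_moves(commands=[[0, 0, 0, 0.002, 0, 0, 0], [0, 0, 0, 0.004, -0.001, 0, 0], [0, 0, 0, 0.006, -0.001, 0, 0], [0, 0, 0, 0.008, -0.001, 0, 0], [0, 0, 0, 0.008, -0.001, 0, 0]])

```text
time: 11.7
tool_pos: [0.542, -0.1501, 0.0254]
ee_rot: [-3.141, -0.007, 3.004]
wrist_force: [-9.5, 1.0, 7.0]
width: 0.0006
finger_force: 4.5
```

>>> apply_moves(commands=[[0, 0, 0, 0.001, 0, 0, 0], [0, 0, 0, 0.002, 0, 0, 0], [0, 0, 0, 0.003, 0, 0, 0], [0, 0, 0, 0.004, -0.001, 0, 0], [0, 0, 0, 0.004, -0.001, 0, 0]])

```text
time: 12.2
tool_pos: [0.5457, -0.1507, 0.0254]
ee_rot: [3.141, -0.008, 3.004]
wrist_force: [-9.7, 1.5, 7.8]
width: 0.0006
finger_force: 4.9
```

>>> apply_moves(commands=[[0, 0, 0, 0.001, 0, 0, 0], [0, 0, 0, 0.002, 0, 0, 0], [0, 0, 0, 0.003, 0, 0, 0], [0, 0, 0, 0.004, -0.001, 0, 0], [0, 0, 0, 0.004, -0.001, 0, 0]])

```text
time: 12.7
tool_pos: [0.5458, -0.1506, 0.0254]
ee_rot: [3.14, -0.017, 3.004]
wrist_force: [-20.0, 4.7, 14.8]
width: 0.0002
finger_force: 10.1
```

The force jumped with no travel, so this is the end stop. Retract gently.

>>> apply_moves(commands=[[0, 0, 0, -0.004, 0.001, 0, 0], [0, 0, 0, -0.008, 0.001, 0, 0], [0, 0, 0, -0.012, 0.002, 0, 0], [0, 0, 0, -0.016, 0.002, 0, 0], [0, 0, 0, -0.02, 0.003, 0, 0]])

```text
time: 13.2
tool_pos: [0.5335, -0.1495, 0.0254]
ee_rot: [-3.141, 0.002, 3.004]
wrist_force: [0.3, -0.9, 0.0]
width: 0.0006
finger_force: 0.0
```

>>> apply_moves(commands=[[0, 0, 0, -0.02, 0.002, 0, 0], [0, 0, 0, -0.04, 0.005, 0, 0], [0, 0, 0, -0.065, 0.009, 0, 0], [0, 0, 0, -0.09, 0.012, 0, 0], [0, 0, 0, -0.09, 0.012, 0.02, 0]])

```text
time: 13.7
tool_pos: [0.4382, -0.1357, 0.0418]
ee_rot: [3.14, -0.008, 3.003]
wrist_force: [-0.1, -0.3, -0.3]
width: 0.0005
finger_force: 0.0
```

>>> apply_moves(commands=[[0, 0, 0, 0, 0, 0.05, 0], [0, 0, 0, -0.02, 0, 0.09, 0], [0, 0, 0, -0.05, 0, 0.13, 0], [0, 0, 0, -0.08, 0, 0.15, 0], [0, 0, 0, -0.1, 0, 0.15, 0]])

```text
time: 14.2
tool_pos: [0.3444, -0.1389, 0.2001]
ee_rot: [-3.137, 0.011, 3.004]
wrist_force: [0.4, -0.7, 0.3]
width: 0.0003
finger_force: 0.0
```

```bash
python3 - <<'E'
from fit import *
o=get_obs();print(o["time"],o["tool_pos"],o["wrist_force"])
S=[snap("top"),snap("scene")]
for nm,d,yaw in(("a",(.6555,.181),-.029),("b",(.668,-.1656),-.137)):
    R=np.array([[np.cos(yaw),np.sin(yaw)],[-np.sin(yaw),np.cos(yaw)]])
    for s,c in zip(S,("top","scene")):
        for q,z in(("pack_a",.01),("pack_a_face",.032)):
            for r in place_of(c,q):
                l=R@(at_z(s,r["pixel"],z)[:2]-d)
                if abs(l[1])<.05 and -.25<l[0]<0:print(nm,c,q,round(r["score"],2),l)
cv2.imwrite("pics/c3.png",cv2.cvtColor(np.hstack([cv2.resize(S[0]["pixels"][115:265,170:370],(400,300),interpolation=cv2.INTER_CUBIC),cv2.resize(S[1]["pixels"][130:328,190:454],(400,300),interpolation=cv2.INTER_CUBIC)]),cv2.COLOR_RGB2BGR))
E
```

```text
14.2 [ 0.3444 -0.1389  0.2001] [ 0.3741 -0.6551  0.3273]
a top pack_a 0.77 [-0.1007 -0.0159]
a top pack_a_face 0.9 [-0.1632 -0.001 ]
a scene pack_a 0.97 [-0.095  -0.0025]
a scene pack_a_face 0.78 [-0.1584  0.0001]
b top pack_a 0.58 [-0.0648  0.0035]
b scene pack_a 0.63 [-0.0611  0.0121]
```

View pics/c3.png

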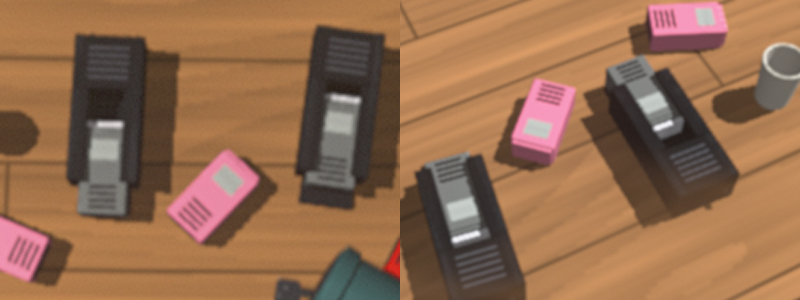

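Pack_a stands about 48 mm out of dock_a at crop (105,170). Pack_b is home in dock_b at (335,155), showing about 17 mm. The cup is untouched, and the arm is clear at z = 0.20 m. Handing in.

```bash
python3 -c "
from bench import *
print(close_job())"
```

```text
the job is handed in; nothing more can be done
None
```

I handed the job in at about 14 s; no verdict came back. By the final pictures, pack_b is home in dock_b with its catch holding (about 17 mm out), pack_a is ejected and lying in dock_a (about 48 mm out), the arm is clear of both, and the bottle and cup were not touched.

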